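Gauge the coffee machine's spare sleeves and sort them by fit

ROBOT

A 6-joint arm with a two-finger parallel gripper is mounted at the origin on a cart in front of the work surface, level with it; the furniture and walls round the work are solid. World frame = base frame: x ahead of the robot, y to its left, z up, the work surface at z = 0. Lengths are in m, angles in degrees, forces in N, time in s.
With the tool pointing down it reaches from about 0.25 to 0.775 m from the base axis. Payload 4 kg.
Tool frame: the origin (TCP) lies midway between the tips of the shut fingers; the grasp point (between the pads) lies 19 mm behind it (ctrl.grasp_offset is the distance from the TCP to the grasp point, in m); z points along the fingers, y is the line along which they close (so a half turn about z gives the same grasp; the last joint's range is limited). The gripper opens to 85 mm and grips with 20 to 120 N. Pads are 22 mm wide; open, the fingers measure 114 mm over their backs; the gripper's body (76 mm by 85 mm) begins 54 mm behind the grasp point. The pads swing forward as they close: fully open they stand 13 mm farther back than shut.
Start: joints at [58.493, 4.996, 78.535, -0, 96.463, -5.907], TCP at [0.238, 0.496, 0.231] pointing down, gripper open.
Joint ranges: [-177.83, 177.83], [-43.37, 116.18], [15.69, 146.23], [-61.86, 241.86], [9.47, 152.12], [-147.06, 147.06]. Speed limits (degrees/s): [159.86, 159.86, 180, 180, 180, 180].

INTERFACE

Orientations are given as [roll, pitch, yaw] about the fixed x, y, z axes, in that order (R = Rz(yaw) Ry(pitch) Rx(roll)).
In Python, from station import ctrl gives the robot as it stands. The module is installed in compiled form; this text tells all that it offers.
- The arm moves only by the shell command python3 -m inch 'ROWS' [OPENING] [FORCE]. ROWS is JSON, a list of rows, each a list of 6 numbers: the shift along the tool's x, y, z scaled (see below), then the turn, a rotation vector about the tool's x, y, z scaled (see below). In form: [[x, y, z, wx, wy, wz], ...]. A call has exactly 8 rows; each row shifts and turns the commanded pose from where the row before left it, along the tool's axes as they then stand; what a row does not reach is not made up. The controller multiplies each number of a shift by 40 cm and each number of a turn by 0.1 rad. A row lasts 1/12 s, in which the tool goes at most 41.7 mm and 7.16 degrees, less where a joint would pass 70% of its speed; a pose out of reach is approached as far as the arm can. A call with a number of a shift or a turn outside -1 to 1 is refused whole. A call with a gripper value outside its range is refused whole. OPENING is the opening, from 0 (shut) to 1 (fully open), set as the call begins (- or left out, the last holds). The fingers move at their own pace and stop on an object; FORCE is the grip in N (left out, the last holds). Time passes only in rows, so rows that do not move let the fingers close, or fill a call up. It gives the time, the measured TCP pose, the force, the opening and the grip force at its end, in the units of the state.
- ctrl.read_state(): the state, without advancing time (a new reading comes with each control period).
- ctrl.get_image(name): name is "scene" or "top"; returns (picture, depth): 384x512x3 uint8, red, green, blue; 384x512 float32, m along the optical axis (not along the pixel's ray), 0 where there is no reading.
- ctrl.camera_model(name): a dict with "fov_y" (degrees; the focal length in pixels is half the picture's height over the tangent of half this angle, whatever the lens; pixels are square), "cx", "cy" (the principal point, pixels), "k1" (the pictures are not rectified: a ray, as slopes to the right and down, at radius r is drawn at 1 + k1 r^2 times it, then the intrinsics apply), "R" (3x3) and "t" (3): a world point X has camera coordinates R X + t. Camera axes: x right, y down, z forward; pixel columns grow to the right and rows downward; lengths in m; the calibration is good to about 2 mm. A picture is of the moment at which its call begins. camera_model takes no time and is no camera call.
- ctrl.job_done(): hands the job in; it is judged then, once.
The state is a dict: "clock": time; "joint_pos": joint angles; "qd": joint speeds; "joint_torque": joint torques, N m; "position": TCP position; "ee_rot": TCP orientation; "ft_force": force on the tool from outside, world axes, zero at the start; "torque": the same for the moment, N m; "finger_gap": opening from 0.0 (shut) to 1.0 (fully open); "finger_force": force on a finger pad.
Only numpy, scipy, OpenCV 4.12 (cv2) and the standard library are available. Lean on these libraries where they do the work, as an engineer would, in place of code of your own. Each camera call takes 0.05 s, during which the arm holds its last target. There are 200 camera calls.

TASK

Two spare brew-chamber sleeves for the coffee machine lie on the worktop: slide one onto the gauge pin as far as it will go and lay it in its tray, then do the same with the other. A sleeve that slides fully home against the shoulder goes in the tray with the loop handle, one that stops on the pin's nose goes in the plain tray; each must end lying flat on its foot on the tray floor. Leave everything else on the worktop where it stands.

Things in the scene. Friction and masses are not known exactly. Their poses are not given: they have to be found in the camera images.
- sleeve_a: Grey plastic tube 70 mm long, 48 mm outer diameter, open and alike at both ends, lying on a flat foot 40 mm wide. Origin: centre of the foot's underside; x along the bore, whose axis is 28 mm up; z up. About 0.15 kg. Grip across the tube from above, level with the bore. The sleeves look alike outside, but the bore is either 32 mm, which fits the pin, or 22 mm, which does not: try it to find out
- sleeve_b: Grey plastic tube 70 mm long, 48 mm outer diameter, open and alike at both ends, lying on a flat foot 40 mm wide. Origin: centre of the foot's underside; x along the bore, whose axis is 28 mm up; z up. About 0.15 kg. Grip across the tube from above, level with the bore. The sleeves look alike outside, but the bore is either 32 mm, which fits the pin, or 22 mm, which does not: try it to find out
- gauge: fixed gauge: base 120 x 90 x 10 mm, upright 56 mm wide to 112 mm high (x = 36 to 56 mm), level steel pin. Origin: centre of the base's underside, z up. Pin axis: y = 0, 85 mm up, points to the gauge's -x, roughly towards the robot. Tip at x = -50 mm, shoulder face at x = +30 mm; a sleeve fully home has its origin at x = -5, z = 57 mm
- pin_tip (a point): tip of the gauge pin, on its axis. The pin is 26 mm in diameter, its last 14 mm a cone narrowing to 10 mm at the tip; 80 mm from tip to shoulder. A 32 mm bore slides home to the shoulder; a 22 mm bore stops on the cone about 10 mm after the tip enters, 70 mm short of home
- loop_tray: steel tray with a wire loop handle 80 mm wide, reaching 24 mm out from its short -y side (the robot's right): for sleeves that fit. Fixed, outside 118 mm (x) by 160 mm (y), rim 18 mm high, walls and floor 4 mm thick. Origin: centre of its underside; z up. A sleeve goes at its centre, bore along the tray's x.
- plain_tray: steel tray of the same size without any handle: for sleeves that do not fit. Fixed, outside 118 mm (x) by 160 mm (y), rim 18 mm high, walls and floor 4 mm thick. Origin: centre of its underside; z up. A sleeve goes at its centre, bore along the tray's x.
- carton: bystander, loose, to be left alone: drinks carton 77 x 77 x 220 mm, stands near the sleeves and is the tall obstacle. Origin: centre of its underside
- ramekin: bystander, loose, to be left alone: white ramekin, 67 mm across, 39 high, among the sleeves. Origin: centre of its underside
- ramekin_large: bystander, loose, to be left alone: larger white ramekin, 77 mm across, 42 high, anywhere the sleeves can lie. Origin: centre of its underside
- jug: bystander, loose, to be left alone: white cream jug, 67 x 103 x 85 mm high, behind the carton. Origin: centre of its underside
- cup: bystander, loose, to be left alone: white handleless cup, 80 mm across, 68 high, near the front edge. Origin: centre of its underside
- teaspoon: bystander, loose, to be left alone: teaspoon 130 x 27 x 11 mm. Origin: centre of its underside
- sachet: bystander, loose, to be left alone: flat foil tea sachet 58 x 68 x 10 mm. Origin: centre of its underside
Mind the look-alikes: they are no part of the job. What is shaped like the sleeve_b but blue is not meant.

How it is judged:
By the outcome, as a careful person would: the job done as asked, in the order asked, and still so for the second after the job is handed in, with the robot touching nothing.
It also fails if it takes over 61 s, if anything falls off the work surface, if the arm or the gripper's body presses on something with over 40 N, if the wrist force passes 120 N, or if a joint passes its speed limit or range.

## Working session

There is one attempt and no reset: what is moved stays moved. The work goes in short steps, Python scripts to look and compute and a shell command to move; the robot and the scene stay as the last step left them, time stands still between calls to the robot, and variables do not carry over. Pictures are saved under pics/ and viewed, at most 10 in all, crops included, and the job is handed in when it is done.

```bash
mkdir -p pics; ls
cat > h.py <<'E'
import numpy as np, cv2
from station import ctrl
def K(n):
    m=ctrl.camera_model(n); f=192/np.tan(np.radians(m["fov_y"])/2)
    return m,f,np.array(m["R"]),np.array(m["t"])
def ray(n,u,v):
    m,f,R,t=K(n); d=np.array([(u-m["cx"])/f,(v-m["cy"])/f]); s=d.copy()
    for _ in range(20): s=d/(1+m["k1"]*(s@s))
    return -R.T@t, R.T@np.array([s[0],s[1],1.])
def onz(n,u,v,z):
    c,d=ray(n,u,v); return c+d*(z-c[2])/d[2]
def two(u1,u2,n1="scene",n2="top"):
    c1,d1=ray(n1,*u1); c2,d2=ray(n2,*u2); d1/=np.linalg.norm(d1); d2/=np.linalg.norm(d2)
    s=np.linalg.lstsq(np.c_[d1,-d2],c2-c1,rcond=None)[0]
    a,b=c1+d1*s[0],c2+d2*s[1]; return (a+b)/2,np.linalg.norm(a-b)
def cloud(n,dep):
    m,f,R,t=K(n); v,u=np.mgrid[:384,:512]; x=np.stack([(u-m["cx"])/f,(v-m["cy"])/f],-1); s=x.copy()
    for _ in range(20): s=x/(1+m["k1"]*(s**2).sum(-1,keepdims=True))
    P=np.concatenate([s,np.ones((384,512,1))],-1)*dep[...,None]
    return (P-t)@R
E
python3 - <<'E'
from h import *
for n in("scene","top"):
    p,d=ctrl.get_image(n); np.savez(f"{n}0.npz",p=p,d=d)
    cv2.imwrite(f"pics/{n}0.png",cv2.resize(p[...,::-1],(800,600),interpolation=cv2.INTER_CUBIC))
    print(n,ctrl.camera_model(n))
print(ctrl.read_state(),ctrl.grasp_offset)
E
```

```text
pics
scene {'fov_y': 57.87323272941099, 'cx': 260.4444736855804, 'cy': 188.9985700589376, 'k1': 0.029949050906741045, 'R': array([[ 0.58134393, -0.81348156, -0.01694095],
       [-0.53417985, -0.36587382, -0.76209463],
       [ 0.61375168,  0.4520886 , -0.64724398]]), 't': array([-0.39010086,  0.33670606,  0.99800053])}
top {'fov_y': 54.48678659175634, 'cx': 251.4044655005333, 'cy': 191.52696301256657, 'k1': -0.07238336011900275, 'R': array([[-0.00786719, -0.99993025, -0.0088094 ],
       [-0.99075668,  0.00898747, -0.13535297],
       [ 0.13542271,  0.00766313, -0.99075828]]), 't': array([-0.06498332,  0.53862168,  1.16878922])}
{'clock': 0.1, 'joint_pos': array([ 5.84941727e+01,  5.03614987e+00,  7.86184356e+01, -1.28755320e-03,
        9.64627921e+01, -5.90828249e+00]), 'qd': array([-0.05154576, -0.12976441, -0.29127301, -0.06405988,  0.04673016,
        0.03968988]), 'joint_torque': array([ 2.33497994e-03, -3.53014112e+01, -3.14219427e+01, -9.46656974e-05,
        7.93927844e-03,  1.85855589e-05]), 'position': array([0.23740395, 0.49561341, 0.2302232 ]), 'ee_rot': array([-1.79883114e+02, -1.08095381e-02,  1.54402301e+02]), 'ft_force': array([-0.70518375, -0.00350999, -0.33910993]), 'torque': array([0.02406432, 0.01836573, 0.00270667]), 'finger_force': 0.0, 'finger_gap': 0.9994292942424076} 0.0187
```

View pics/scene0.png

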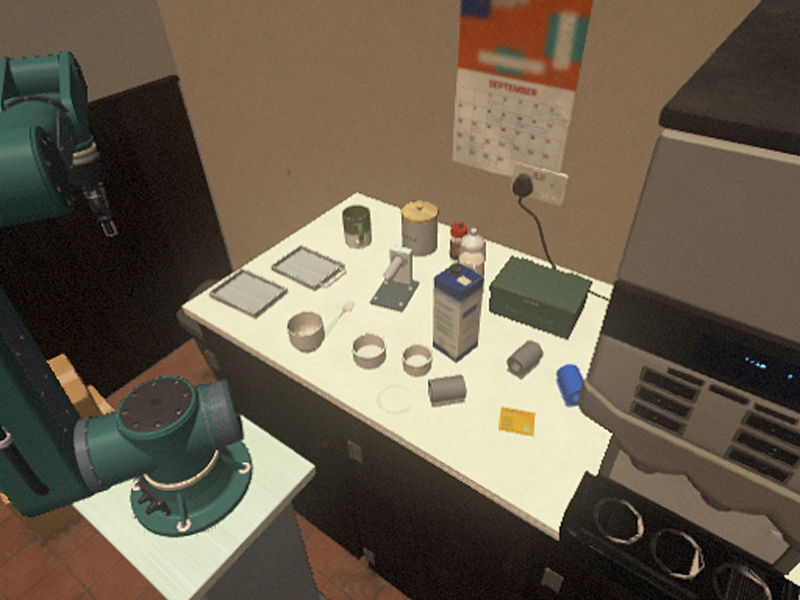

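View pics/top0.png

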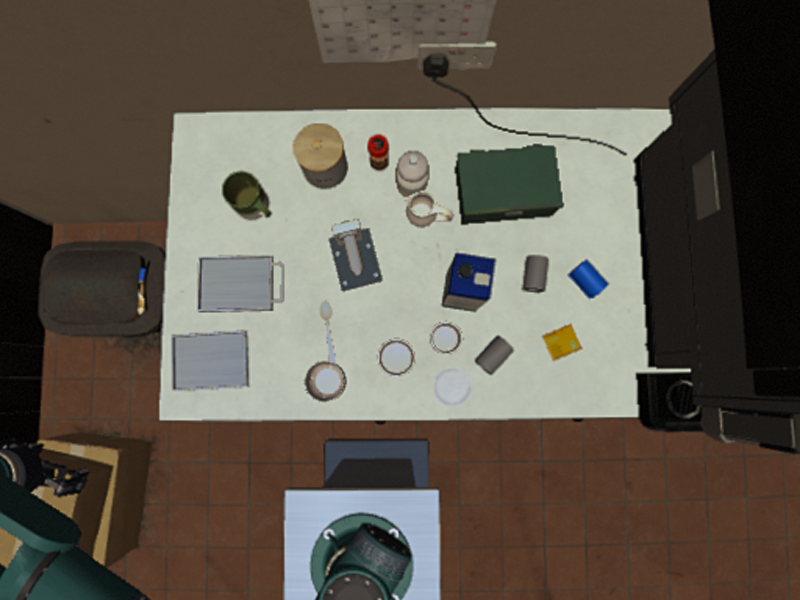

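The scene view shows the far sleeve at (525,358) and the near one at (447,389), with the blue look-alike at (570,385). In the top view the far sleeve is at (536,273), the near one at (494,355), the gauge pin at (352,255), the loop tray at (236,284) and the plain tray at (210,360).

```bash
cat > meas.py <<'E'
from h import *
D={n:np.load(f"{n}0.npz") for n in("scene","top")}
C={n:cloud(n,D[n]["d"]) for n in D}
S=.64
def blob(n,uv,lo,hi,zmax=1,zmin=.004):
    p=D[n]["p"].astype(int); g=p.sum(2)/3; sat=p.max(2)-p.min(2)
    m=((g>lo)&(g<hi)&(sat<30)&(C[n][...,2]>zmin)&(C[n][...,2]<zmax)).astype(np.uint8)
    k,l,st,ce=cv2.connectedComponentsWithStats(m,connectivity=4)
    i=l[int(uv[1]*S),int(uv[0]*S)]; return l==i if i else None
for nm,ut,us in(("far",(536,270),(525,358)),("near",(494,355),(447,389))):
    for n,uv in(("top",ut),("scene",us)):
        print(nm,n,"px",D[n]["p"][int(uv[1]*S),int(uv[0]*S)])
        b=blob(n,uv,20,140)
        if b is None: print("none"); continue
        v,u=np.nonzero(b); P=C[n][b]
        print(" area",b.sum(),"centroid",u.mean(),v.mean(),"z pct",np.percentile(P[:,2],[2,50,98]).round(4))
        T=P[P[:,2]>.03] 
        r=cv2.minAreaRect((T[:,:2]*1000).astype(np.float32)); print("  rect mm",np.round(r[0],1),np.round(r[1],1),r[2])
        T=P[P[:,2]>np.percentile(P[:,2],97)-.006]; e,V=np.linalg.eigh(np.cov(T[:,:2].T)); print("  ridge",T.mean(0).round(4),np.degrees(np.arctan2(V[1,1],V[0,1])).round(1))
# gauge, trays
P=C["top"]
def reg(u0,v0,u1,v1): 
    a=np.zeros((384,512),bool); a[int(v0*S):int(v1*S),int(u0*S):int(u1*S)]=1; return a
g=reg(320,210,390,295)
print("worktop z",np.median(P[reg(250,410,300,415)][:,2]))
for a,b in((.004,.02),(.07,.1005),(.1055,.118)):
    m=g&(P[...,2]>a)&(P[...,2]<b); Q=P[m]; r=cv2.minAreaRect((Q[:,:2]*1000).astype(np.float32)); print("gauge",a,m.sum(),np.median(Q[:,2]).round(4),np.round(r[0],1),np.round(r[1],1),r[2])
for nm,R in(("loop",(190,245,290,320)),("plain",(165,320,255,398))):
    m=reg(*R)
    for a,b in((.001,.01),(.013,.024)):
        k=m&(P[...,2]>a)&(P[...,2]<b); Q=P[k]; r=cv2.minAreaRect((Q[:,:2]*1000).astype(np.float32)); print(nm,k.sum(),np.median(Q[:,2]).round(4),np.round(r[0],1),np.round(r[1],1),r[2])
for nm,R in(("carton",(435,245,500,315)),("ram",(425,318,465,358)),("RAM",(375,335,418,378)),("jug",(400,185,455,230)),("box",(450,140,565,225)),("blue",(565,255,612,300)),("machine",(630,120,700,300)),("cup",(300,355,350,405)),("mug",(220,165,272,220))):
    Q=P[reg(*R)]; Q=Q[Q[:,2]>.012]; print(nm,Q.min(0).round(3),np.percentile(Q,99.5,0).round(3))
E
python3 meas.py
```

```text
far top px [103  97  91]
 area 327 centroid 342.38532110091745 174.61467889908258 z pct [0.0142 0.0475 0.0549]
  rect mm [ 592.4 -367.8] [45.1 70.9] 81.06484985351562
  ridge [ 0.5922 -0.3672  0.0518] 170.7
far scene px [140 127 112]
 area 314 centroid 335.5828025477707 229.45541401273886 z pct [0.0054 0.0435 0.0526]
  rect mm [ 204.1 -487.2] [876.5  64.2] 16.89967918395996
  ridge [ 0.5748 -0.3748  0.0637] -161.5
near top px [106 100  95]
 area 342 centroid 315.8830409356725 226.99122807017545 z pct [0.0113 0.0479 0.0552]
  rect mm [ 422.5 -276.1] [46.3 70.8] 46.70607376098633
  ridge [ 0.4205 -0.275   0.0517] 133.2
near scene px [150 140 121]
 area 295 centroid 285.69830508474575 249.96610169491527 z pct [0.0053 0.0402 0.0522]
  rect mm [ 127.3 -470. ] [749.5  72.8] 33.295406341552734
  ridge [ 0.4001 -0.2896  0.0759] -149.9
worktop z -0.0014574378958574666
gauge 0.004 696 0.01 [650.6  15.2] [179.8 145.1] 2.1841752529144287
gauge 0.07 232 0.0949 [635.7  19. ] [110.3  53.7] 3.14931058883667
gauge 0.1055 119 0.1114 [672.3  22.1] [25.6 55.1] 11.898261070251465
loop 1539 0.0042 [587.5 264.6] [219.8 161.4] 89.57379150390625
loop 283 0.0174 [580.2 255.4] [119.1 185.8] 0.49544909596443176
plain 1527 0.004 [423.4 324.1] [162.7 196.5] 0.012340487912297249
plain 214 0.0176 [415.7 318.3] [118.8 158.2] 2.4864909648895264
carton [ 0.375 -0.255  0.012] [ 0.598 -0.079  1.23 ]
ram [ 0.375 -0.209  0.012] [ 0.49  -0.079  1.23 ]
RAM [ 0.375 -0.112  0.012] [ 0.455 -0.039  1.23 ]
jug [ 0.375 -0.194  0.012] [ 0.778 -0.079  1.23 ]
box [ 0.375 -0.419  0.012] [ 0.851 -0.189  0.094]
blue [ 0.375 -0.516  0.014] [ 0.618 -0.079  1.23 ]
machine [ 0.375 -0.602  0.019] [ 0.844 -0.551  0.382]
cup [ 0.334 -0.079  0.012] [0.411 0.107 0.588]
mug [ 0.375 -0.079  0.012] [0.795 0.275 0.172]
```

```bash
cat > m2.py <<'E'
exec(open("meas.py").read().split("for nm,ut")[0])
for a,b in(((342.4,174.6),(335.6,229.5)),((315.9,227.),(285.7,250.))): print("sleeve tri",two(b,a))
P=C["top"]; g=np.zeros((384,512),bool); g[130:190,205:250]=1
def fit(lo,hi,xlo,xhi,n="top",gg=g):
    Q=C[n][gg]; Q=Q[(Q[:,2]>lo)&(Q[:,2]<hi)&(Q[:,0]>xlo)&(Q[:,0]<xhi)]; return Q
Q=fit(.06,.102,.5,.65); print("pin pts",len(Q),Q.min(0),Q.max(0)); 
b=np.polyfit(Q[:,0],Q[:,1],1); print("pin axis: y at .6",np.polyval(b,.6),"yaw",np.degrees(np.arctan(b[0])))
for x in np.arange(.57,.67,.01):
    q=Q[abs(Q[:,0]-x)<.005]
    if len(q): print(x.round(3),len(q),q[:,1].min().round(4),q[:,1].max().round(4),q[:,2].max().round(4))
Q=fit(.105,.118,.6,.75); print("upright",cv2.minAreaRect((Q[:,:2]*1000).astype(np.float32)),Q[:,2].mean())
Q=fit(.005,.014,.5,.75); H=cv2.convexHull((Q[:,:2]*1000).astype(np.float32))
p=D["top"]["p"].astype(int); m=(g&(p.sum(2)<330)&(abs(P[...,2]-.01)<.006)).astype(np.uint8)
k,l,st,ce=cv2.connectedComponentsWithStats(m); i=1+st[1:,4].argmax(); print("base",st[i],cv2.minAreaRect((P[l==i][:,:2]*1000).astype(np.float32)))
c=lambda n,y,x,h,w:cv2.resize(D[n]["p"][y:y+h,x:x+w,::-1],(400,400),interpolation=cv2.INTER_CUBIC)
cv2.imwrite("pics/crop.png",np.hstack([c("top",130,200,60,60),c("scene",145,230,60,60)]))
E
python3 m2.py
```

```text
sleeve tri (array([ 0.59331446, -0.36960696,  0.02318146]), np.float64(0.0003628251873841231))
sleeve tri (array([ 0.42263302, -0.27740883,  0.02121649]), np.float64(0.0006760118216267688))
pin pts 178 [ 0.58139404 -0.0098332   0.08263553] [0.64980074 0.02771411 0.10181044]
pin axis: y at .6 0.004183285483156551 yaw 13.007083976075698
0.58 5 -0.0039 0.0054 0.0916
0.59 24 -0.007 0.015 0.1005
0.6 29 -0.0098 0.0148 0.1003
0.61 26 -0.0069 0.0183 0.0982
0.62 26 -0.0038 0.0213 0.1005
0.63 26 -0.0008 0.0244 0.1018
0.64 27 0.0021 0.0277 0.1003
0.65 15 0.0027 0.0273 0.0996
upright ((672.2890014648438, 22.079362869262695), (25.609996795654297, 55.12941360473633), 11.898261070251465) 0.1111414032153628
base [211 146  34  40 617] ((629.6124267578125, 10.810920715332031), (118.05728912353516, 87.9659652709961), 14.292113304138184)
```

View pics/crop.png

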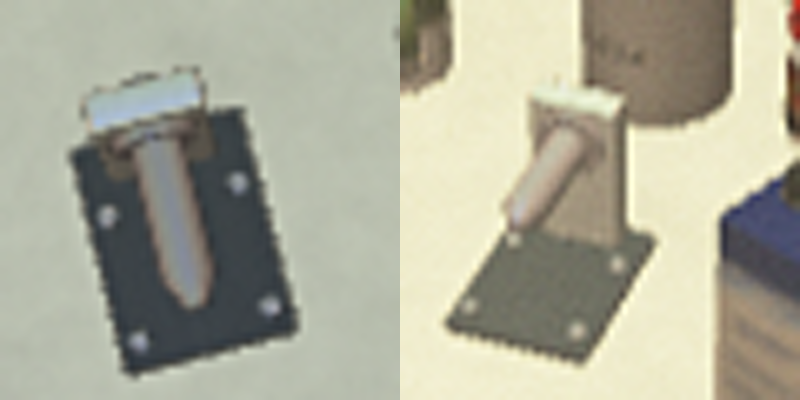

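The crop shows the pin tip at about (195,305) in the top half and (515,225) in the scene half. The base's four screws are clear in both halves.

Run:
```python
from h import *
k=60/400
t=lambda x,y:(200+(x+.5)*k-.5,130+(y+.5)*k-.5); s=lambda x,y:(230+(x-400+.5)*k-.5,145+(y+.5)*k-.5)
print("tip",two(s(515,226),t(195,306)))
A=[(108,216),(238,181),(139,342),(271,306)]; B=[(515,240),(618,263),(469,304),(577,330)]
G=np.array([two(s(*b),t(*a))[0] for a,b in zip(A,B)]); print(G.round(4))
W=np.array([onz("top",*t(*a),.01) for a in A]); print(W.round(4),W.mean(0))
W2=np.array([onz("scene",*s(*a),.01) for a in B]); print(W2.round(4),W2.mean(0))
for w in (W,W2):
  for i,j in((2,0),(3,1),(1,0),(3,2)): 
    d=w[j]-w[i]; print(np.degrees(np.arctan2(d[1],d[0])).round(1),np.linalg.norm(d[:2]).round(4))
# base corners
Cn=[(127,375),(298,330),(245,107),(73,150)]
W=np.array([onz("top",*t(*a),.008) for a in Cn]); print(W.mean(0).round(4))
for i,j in((0,3),(1,2),(1,0),(2,3)):
    d=W[j]-W[i]; print(np.degrees(np.arctan2(d[1],d[0])).round(1),np.linalg.norm(d[:2]).round(4))
# pin axis, top silhouette mid at shoulder & near tip
a,b=onz("top",*t(155,140),.085),onz("top",*t(193,290),.085); print(a,b,np.degrees(np.arctan2(*(a-b)[1::-1])))
```

```text
tip (array([ 5.83327860e-01, -5.35956334e-04,  8.47371987e-02]), np.float64(0.001961419268628261))
[[ 0.6425  0.0481  0.0129]
 [ 0.6594 -0.0169  0.0137]
 [ 0.5778  0.0324  0.0151]
 [ 0.5954 -0.0332  0.0146]]
[[ 0.6425  0.0491  0.01  ]
 [ 0.6598 -0.0162  0.01  ]
 [ 0.5783  0.0332  0.01  ]
 [ 0.5958 -0.0326  0.01  ]] [0.61911063 0.00837451 0.01      ]
[[ 0.6459  0.0499  0.01  ]
 [ 0.6634 -0.0147  0.01  ]
 [ 0.5828  0.0359  0.01  ]
 [ 0.6    -0.0304  0.01  ]] [0.62305056 0.0101828  0.01      ]
13.9 0.0662
14.4 0.066
104.8 0.0676
104.9 0.0681
12.5 0.0647
13.9 0.0653
105.2 0.0669
104.6 0.0685
[0.6304 0.0102 0.008 ]
13.6 0.1185
12.9 0.1176
104.4 0.0881
103.8 0.0895
[0.66256071 0.0191858  0.085     ] [0.59023166 0.00110665 0.085     ] 14.033918643367938
```

```bash
cat > m3.py <<'E'
exec(open("meas.py").read().split("for nm,ut")[0])
P=C["top"].reshape(-1,3); w=lambda lo,hi,x0,x1,y0,y1:P[(P[:,2]>lo)&(P[:,2]<hi)&(P[:,0]>x0)&(P[:,0]<x1)&(P[:,1]>y0)&(P[:,1]<y1)]
R=lambda Q:[np.round(a,1) for a in cv2.minAreaRect((Q[:,:2]*1000).astype(np.float32))]
print("carton",R(w(.2,.26,.45,.7,-.35,-.1)))
Q=w(.02,.06,.5,.65,-.53,-.41); print("blue",R(Q),Q.min(0),Q.max(0))
Q=w(.03,.2,.64,.86,-.45,-.2); print("box",Q.min(0),Q.max(0))
Q=w(.03,.06,.38,.5,-.23,-.13); print("ram",Q.min(0),Q.max(0))
for nm,b in(("loop",(.5,.66,.17,.37)),("plain",(.34,.5,.22,.42))):
    Q=w(.013,.024,*b); x0,x1,y0,y1=b
    cx,cy=(x0+x1)/2,(y0+y1)/2
    for s in(1,-1): 
        q=Q[(s*(Q[:,0]-cx)>.035)&(abs(Q[:,1]-cy-.0)<.06)]; f=np.polyfit(q[:,1],q[:,0],1); print(nm,"long edge x",np.polyval(f,cy).round(4),"yaw",-np.degrees(f[0]).round(2))
        q=Q[(s*(Q[:,1]-cy)>.06)&(abs(Q[:,0]-cx)<.04)]; print("  short edge y",np.percentile(q[:,1],[5,50,95]).round(4))
print(ctrl.read_state()["position"])
E
python3 m3.py
cat > go.py <<'E'
# target x y z yaw -> remaining tool-axis shift (units of .4 m) and yaw turn (units of .1 rad)
import sys; from h import *; from scipy.spatial.transform import Rotation as Ro
x,y,z,yaw=map(float,sys.argv[1:5]); s=ctrl.read_state(); R=Ro.from_euler("xyz",s["ee_rot"],degrees=True)
T=Ro.from_euler("xyz",[180,0,yaw],degrees=True); d=R.inv().apply(np.array([x,y,z])-s["position"])/.4; w=(R.inv()*T).as_rotvec()/.1
n=sys.argv[5:] and int(sys.argv[5]) or 8
print("shift",d.round(4),"turn",w.round(3),"| per row",(d/n).round(4),(w/n).round(3),"dist mm",np.linalg.norm(d)*400)
E
python3 go.py .4225 -.276 .15 135
```

```text
carton [array([ 557.7, -213.4]), array([74.7, 75. ]), np.float64(80.1)]
blue [array([ 579.9, -480.6]), array([70.8, 47.8]), np.float64(40.7)] [ 0.54044699 -0.51552811  0.02260294] [ 0.61874851 -0.44107273  0.05812881]
box [ 0.70399321 -0.41888476  0.03007157] [ 0.85391928 -0.20440922  0.09438779]
ram [ 0.42586934 -0.20860833  0.03027585] [ 0.4902213  -0.14432192  0.04532636]
loop long edge x 0.6369 yaw 0.62
  short edge y [0.3433 0.3451 0.3479]
loop long edge x 0.5227 yaw 0.63
  short edge y [0.1741 0.1899 0.1925]
plain long edge x 0.4721 yaw 3.32
  short edge y [0.392  0.395  0.3984]
plain long edge x 0.3587 yaw 1.29
  short edge y [0.2391 0.242  0.244 ]
[0.23740395 0.49561341 0.2302232 ]
shift [-1.2508 -1.5394  0.2035] turn [-2.100e-02  2.000e-03  3.386e+00] | per row [-0.1563 -0.1924  0.0254] [-0.003  0.     0.423] dist mm 797.5484755323511
```

```bash
R='[[-0.052,-0.064,0.0085,0,0,0],[-0.052,-0.064,0.0085,0,0,0],[-0.052,-0.064,0.0085,0,0,0],[-0.052,-0.064,0.0085,0,0,0],[-0.052,-0.064,0.0085,0,0,0],[-0.052,-0.064,0.0085,0,0,0],[-0.052,-0.064,0.0085,0,0,0],[-0.052,-0.064,0.0085,0,0,0]]' ; true
python3 -m inch '[[-0.052,-0.064,0.0085,0,0,0],[-0.052,-0.064,0.0085,0,0,0],[-0.052,-0.064,0.0085,0,0,0],[-0.052,-0.064,0.0085,0,0,0],[-0.052,-0.064,0.0085,0,0,0],[-0.052,-0.064,0.0085,0,0,0],[-0.052,-0.064,0.0085,0,0,0],[-0.052,-0.064,0.0085,0,0,0]]' 0.75
python3 -m inch '[[-0.052,-0.064,0.0085,0,0,0],[-0.052,-0.064,0.0085,0,0,0],[-0.052,-0.064,0.0085,0,0,0],[-0.052,-0.064,0.0085,0,0,0],[-0.052,-0.064,0.0085,0,0,0],[-0.052,-0.064,0.0085,0,0,0],[-0.052,-0.064,0.0085,0,0,0],[-0.052,-0.064,0.0085,0,0,0]]'
python3 -m inch '[[-0.052,-0.064,0.0085,0,0,0],[-0.052,-0.064,0.0085,0,0,0],[-0.052,-0.064,0.0085,0,0,0],[-0.052,-0.064,0.0085,0,0,0],[-0.052,-0.064,0.0085,0,0,0],[-0.052,-0.064,0.0085,0,0,0],[-0.052,-0.064,0.0085,0,0,0],[-0.052,-0.064,0.0085,0,0,0]]'
python3 go.py .4225 -.276 .15 135
```

```text
clock: 0.77
position: [0.2989, 0.2378, 0.2035]
ee_rot: [-180.0, -0.0, 154.4]
ft_force: [1.4, -0.2, -0.6]
finger_gap: 0.751
finger_force: 0.0
clock: 1.43
position: [0.3605, -0.0187, 0.1765]
ee_rot: [180.0, -0.0, 154.4]
ft_force: [-0.2, -0.1, -0.5]
finger_gap: 0.753
finger_force: 0.0
clock: 2.1
position: [0.4221, -0.2752, 0.1489]
ee_rot: [180.0, -0.1, 154.4]
ft_force: [1.1, -0.4, 0.0]
finger_gap: 0.75
finger_force: 0.0
shift [-0.0017 -0.0013 -0.0029] turn [ 3.000e-03 -1.100e-02  3.381e+00] | per row [-0.0002 -0.0002 -0.0004] [ 0.    -0.001  0.423] dist mm 1.4225037249254036
```

```bash
python3 -m inch '[[0,0,0.022,0,0,0.43],[0,0,0.022,0,0,0.43],[0,0,0.022,0,0,0.42],[0,0,0.022,0,0,0.42],[0,0,0.022,0,0,0.42],[0,0,0.022,0,0,0.42],[0,0,0.022,0,0,0.42],[0,0,0.022,0,0,0.42]]'
python3 -m inch '[[0,0,0.022,0,0,0],[0,0,0.022,0,0,0],[0,0,0.022,0,0,0],[0,0,0.022,0,0,0],[0,0,0.022,0,0,0],[0,0,0.022,0,0,0],[0,0,0.022,0,0,0],[0,0,0.022,0,0,0]]'
python3 -m inch '[[0,0,0,0,0,0],[0,0,0,0,0,0],[0,0,0,0,0,0],[0,0,0,0,0,0],[0,0,0,0,0,0],[0,0,0,0,0,0],[0,0,0,0,0,0],[0,0,0,0,0,0]]' 0 40
python3 go.py .4225 -.276 .15 135
```

```text
clock: 2.77
position: [0.422, -0.2735, 0.0783]
ee_rot: [-180.0, -0.1, 134.9]
ft_force: [0.2, 0.4, 1.2]
finger_gap: 0.751
finger_force: 0.0
clock: 3.43
position: [0.4224, -0.2737, 0.008]
ee_rot: [180.0, -0.0, 135.0]
ft_force: [1.0, -0.5, 0.4]
finger_gap: 0.752
finger_force: 0.0
clock: 4.1
position: [0.4225, -0.2738, 0.009]
ee_rot: [180.0, 0.0, 135.0]
ft_force: [-0.4, 0.0, -1.3]
finger_gap: 0.559
finger_force: 41.9
shift [-0.0041 -0.0038 -0.3524] turn [0.001 0.003 0.006] | per row [-0.0005 -0.0005 -0.044 ] [0.    0.    0.001] dist mm 140.97269527833444
```

```bash
python3 -m inch '[[0,0,-0.045,0,0,0],[0,0,-0.045,0,0,0],[0,0,-0.045,0,0,0.7],[0,0,-0.045,0,0,1],[0,0,-0.045,0,0,1],[0,0,-0.045,0,0,1],[0,0,-0.045,0,0,1],[0,0,-0.045,0,0,1]]'
python3 -m inch '[[0,0,0,0,0,1],[0,0,0,0,0,1],[0,0,0,0,0,1],[0,0,0,0,0,1],[0,0,0,0,0,0.63],[0,0,0,0,0,0],[0,0,0,0,0,0],[0,0,0,0,0,0]]'
python3 go.py .40 -.10 .15 194.2; python3 go.py .5335 -.0135 .0655 194.2
```

```text
clock: 4.77
position: [0.4223, -0.2736, 0.1538]
ee_rot: [180.0, -0.0, 102.1]
ft_force: [0.5, 0.2, -1.5]
finger_gap: 0.556
finger_force: 42.1
clock: 5.43
position: [0.4223, -0.2737, 0.1528]
ee_rot: [-180.0, -0.0, 75.9]
ft_force: [0.1, 0.3, -0.8]
finger_gap: 0.551
finger_force: 42.1
shift [ 0.4076 -0.1598  0.0071] turn [ 1.0000e-03 -2.0000e-03 -2.0642e+01] | per row [ 0.051  -0.02    0.0009] [ 0.   -0.   -2.58] dist mm 175.14963210303307
shift [0.6985 0.1114 0.2184] turn [ 1.0000e-03 -2.0000e-03 -2.0642e+01] | per row [0.0873 0.0139 0.0273] [ 0.   -0.   -2.58] dist mm 296.10872575324714
```

```bash
python3 -m inch '[[0,0,0,0,0,1],[0,0,0,0,0,1],[0,0,0,0,0,1],[0,0,0,0,0,1],[0,0,0,0,0,1],[0,0,0,0,0,1],[0,0,0,0,0,1],[0,0,0,0,0,1]]'
python3 -m inch '[[0,0,0,0,0,1],[0,0,0,0,0,1],[0,0,0,0,0,0.77],[0,0,0,0,0,0],[0,0,0,0,0,0],[0,0,0,0,0,0],[0,0,0,0,0,0],[0,0,0,0,0,0]]'
python3 go.py .40 -.10 .15 14.2; python3 go.py .5335 -.0135 .0655 14.2
```

```text
clock: 6.1
position: [0.4224, -0.2737, 0.1529]
ee_rot: [-180.0, -0.0, 29.8]
ft_force: [0.3, -0.2, -1.3]
finger_gap: 0.558
finger_force: 42.1
clock: 6.77
position: [0.4224, -0.2738, 0.1529]
ee_rot: [-180.0, -0.0, 14.2]
ft_force: [0.1, -0.6, -1.2]
finger_gap: 0.554
finger_force: 42.1
shift [ 0.0523 -0.4349  0.0072] turn [-0.001 -0.    -0.001] | per row [ 0.0065 -0.0544  0.0009] [-0. -0. -0.] dist mm 175.2248149245983
shift [ 0.4288 -0.5627  0.2185] turn [-0.001 -0.    -0.001] | per row [ 0.0536 -0.0703  0.0273] [-0. -0. -0.] dist mm 296.1745822962362
```

```bash
python3 -m inch '[[0.0065,-0.0544,0,0,0,0],[0.0065,-0.0544,0,0,0,0],[0.0065,-0.0544,0,0,0,0],[0.0065,-0.0544,0,0,0,0],[0.0065,-0.0544,0,0,0,0],[0.0065,-0.0544,0,0,0,0],[0.0065,-0.0544,0,0,0,0],[0.0065,-0.0544,0,0,0,0]]'
python3 -m inch '[[0.047,-0.016,0.0273,0,0,0],[0.047,-0.016,0.0273,0,0,0],[0.047,-0.016,0.0273,0,0,0],[0.047,-0.016,0.0273,0,0,0],[0.047,-0.016,0.0273,0,0,0],[0.047,-0.016,0.0273,0,0,0],[0.047,-0.016,0.0273,0,0,0],[0.047,-0.016,0.0273,0,0,0]]'
python3 go.py .5335 -.0135 .0655 14.2
python3 - <<'E'
from h import *
a=[]
for n,(y,x) in(("top",(140,195)),("scene",(140,205))):
    p,d=ctrl.get_image(n); np.savez(f"{n}1.npz",p=p,d=d)
    a.append(cv2.resize(p[y:y+80,x:x+80,::-1],(400,400),interpolation=cv2.INTER_CUBIC))
cv2.imwrite("pics/pre1.png",np.hstack(a))
E
```

```text
clock: 7.43
position: [0.3998, -0.0989, 0.153]
ee_rot: [180.0, -0.0, 14.2]
ft_force: [0.2, 0.3, -1.8]
finger_gap: 0.553
finger_force: 42.0
clock: 8.1
position: [0.5342, -0.0128, 0.065]
ee_rot: [180.0, -0.0, 14.2]
ft_force: [0.2, -0.3, -1.4]
finger_gap: 0.557
finger_force: 42.1
shift [-0.0021  0.0012 -0.0012] turn [ 0.    -0.002 -0.001] | per row [-0.0003  0.0002 -0.0002] [ 0. -0. -0.] dist mm 1.08756890057523
```

View pics/pre1.png

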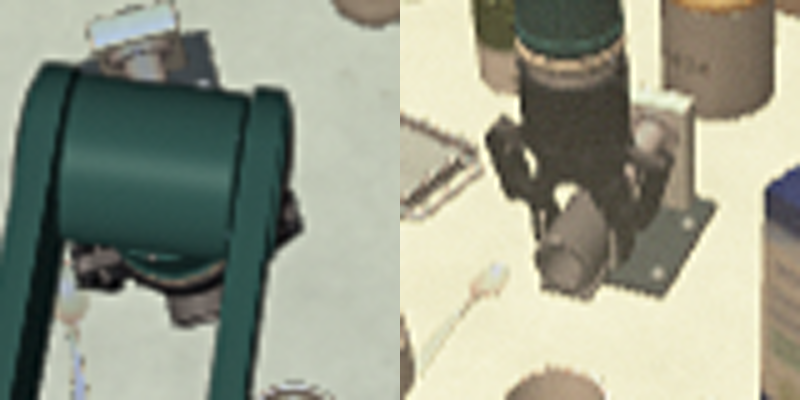

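```bash
python3 -m inch '[[0.0055,0.0012,-0.0012,0,0,0],[0.0055,0,0,0,0,0],[0.0055,0,0,0,0,0],[0.0055,0,0,0,0,0],[0.0055,0,0,0,0,0],[0.0055,0,0,0,0,0],[0.0055,0,0,0,0,0],[0.0055,0,0,0,0,0]]'
python3 -m inch '[[0.0035,0,0,0,0,0],[0.0035,0,0,0,0,0],[0.0035,0,0,0,0,0],[0.0035,0,0,0,0,0],[0.0035,0,0,0,0,0],[0.0035,0,0,0,0,0],[0.0035,0,0,0,0,0],[0.0035,0,0,0,0,0]]'
python3 go.py .6257 .0098 .0655 14.2
```

```text
clock: 8.87
position: [0.5507, -0.0097, 0.0662]
ee_rot: [180.0, -0.0, 14.1]
ft_force: [0.1, -0.1, -1.6]
finger_gap: 0.558
finger_force: 42.0
clock: 9.53
position: [0.5615, -0.0068, 0.066]
ee_rot: [-180.0, -0.0, 14.1]
ft_force: [0.5, -0.3, -0.2]
finger_gap: 0.556
finger_force: 42.0
shift [ 0.1657 -0.0011  0.0013] turn [-0.001 -0.001 -0.01 ] | per row [ 0.0207 -0.0001  0.0002] [-0.    -0.    -0.001] dist mm 66.27351961686998
```

```bash
python3 -m inch '[[0.004,-0.001,0.001,0,0,0],[0.004,0,0,0,0,0],[0.004,0,0,0,0,0],[0.004,0,0,0,0,0],[0.004,0,0,0,0,0],[0.004,0,0,0,0,0],[0.004,0,0,0,0,0],[0.004,0,0,0,0,0]]'
python3 go.py .6257 .0098 .0655 14.2
```

```text
clock: 10.2
position: [0.5739, -0.0033, 0.0656]
ee_rot: [-180.0, -0.0, 14.1]
ft_force: [-0.6, 0.2, -1.1]
finger_gap: 0.555
finger_force: 42.0
shift [ 0.1336 -0.0002  0.0003] turn [-0.001 -0.001 -0.011] | per row [ 0.0167 -0.      0.    ] [-0.    -0.    -0.001] dist mm 53.45152205134902
```

It is 27 mm past the tip with no resistance, so this is a fitting sleeve. Sliding it home.

```bash
python3 -m inch '[[0.014,0,0,0,0,0],[0.014,0,0,0,0,0],[0.014,0,0,0,0,0],[0.014,0,0,0,0,0],[0.014,0,0,0,0,0],[0.014,0,0,0,0,0],[0.014,0,0,0,0,0],[0.014,0,0,0,0,0]]'
python3 -m inch '[[0.0025,0,0,0,0,0],[0.0025,0,0,0,0,0],[0.0025,0,0,0,0,0],[0.0025,0,0,0,0,0],[0.0025,0,0,0,0,0],[0.0025,0,0,0,0,0],[0.0025,0,0,0,0,0],[0.0025,0,0,0,0,0]]'
python3 go.py .6257 .0098 .0655 14.2
```

```text
clock: 10.87
position: [0.6177, 0.0077, 0.0655]
ee_rot: [-180.0, 0.0, 14.1]
ft_force: [0.2, 0.3, -0.8]
finger_gap: 0.554
finger_force: 42.0
clock: 11.53
position: [0.625, 0.0095, 0.0657]
ee_rot: [-180.0, -0.0, 14.1]
ft_force: [-0.4, -1.0, -2.6]
finger_gap: 0.555
finger_force: 42.0
shift [ 0.002  -0.0002  0.0005] turn [-0.    -0.001 -0.011] | per row [ 0.0002 -0.      0.0001] [-0.    -0.    -0.001] dist mm 0.8186996936376263
```

```bash
python3 -m inch '[[0.002,0,0,0,0,0],[0.002,0,0,0,0,0],[0.001,0,0,0,0,0],[0.001,0,0,0,0,0],[0.001,0,0,0,0,0],[0.001,0,0,0,0,0],[0,0,0,0,0,0],[0,0,0,0,0,0]]'
python3 go.py .6257 .0098 .0655 14.2
```

```text
clock: 12.2
position: [0.628, 0.0103, 0.0656]
ee_rot: [-180.0, 0.0, 14.1]
ft_force: [-0.4, 0.3, -1.0]
finger_gap: 0.556
finger_force: 42.0
shift [-0.0059 -0.0002  0.0003] turn [-0.001  0.    -0.01 ] | per row [-0.0007 -0.      0.    ] [-0.     0.    -0.001] dist mm 2.376776017761754
```

No contact yet, so I keep creeping.

```bash
python3 -m inch '[[0.0012,0,0,0,0,0],[0.0012,0,0,0,0,0],[0.0012,0,0,0,0,0],[0.0012,0,0,0,0,0],[0.0012,0,0,0,0,0],[0.0012,0,0,0,0,0],[0,0,0,0,0,0],[0,0,0,0,0,0]]'
python3 -c "
from h import *;s=ctrl.read_state();print(s['position'],s['ft_force'])"
```

```text
clock: 12.87
position: [0.6299, 0.0108, 0.0656]
ee_rot: [-180.0, 0.1, 14.1]
ft_force: [-5.5, -0.2, 2.4]
finger_gap: 0.553
finger_force: 42.2
[0.62991646 0.01079118 0.06558863] [-5.50777517 -0.21297584  2.43782975]
```

```bash
python3 -m inch '[[0.0015,0,0,0,0,0],[0.0015,0,0,0,0,0],[0.0015,0,0,0,0,0],[0,0,0,0,0,0],[0,0,0,0,0,0],[0,0,0,0,0,0],[0,0,0,0,0,0],[0,0,0,0,0,0]]'
python3 -m inch '[[-0.02,0,0,0,0,0],[-0.04,0,0,0,0,0],[-0.04,0,0,0,0,0],[-0.04,0,0,0,0,0],[-0.04,0,0,0,0,0],[-0.04,0,0,0,0,0],[-0.04,0,0,0,0,0],[-0.04,0,0,0,0,0]]'
python3 -m inch '[[-0.02,0,-0.03,0,0,0],[0,0,-0.03,0,0,0.475],[0,0,-0.03,0,0,0.4],[0,0,-0.03,0,0,0.4],[0,0,-0.03,0,0,0.4],[0,0,-0.03,0,0,0.3],[0,0,-0.01,0,0,0.3],[0,0,0,0,0,0.1]]'
python3 go.py .582 .2685 .13 .6; python3 go.py .582 .2685 .0145 .6
```

```text
clock: 13.53
position: [0.6299, 0.0108, 0.0655]
ee_rot: [-180.0, 0.4, 14.1]
ft_force: [-10.6, -1.9, 4.4]
finger_gap: 0.557
finger_force: 42.5
clock: 14.2
position: [0.5162, -0.0179, 0.0658]
ee_rot: [180.0, -0.2, 14.2]
ft_force: [-0.2, 0.2, -2.2]
finger_gap: 0.552
finger_force: 42.0
clock: 14.87
position: [0.5101, -0.0199, 0.1436]
ee_rot: [180.0, -0.3, 0.5]
ft_force: [0.1, -0.2, -1.4]
finger_gap: 0.553
finger_force: 42.1
shift [ 0.1858 -0.7194  0.035 ] turn [ 0.003 -0.059 -0.019] | per row [ 0.0232 -0.0899  0.0044] [ 0.    -0.007 -0.002] dist mm 297.53404576047376
shift [ 0.1841 -0.7195  0.3237] turn [ 0.003 -0.059 -0.019] | per row [ 0.023  -0.0899  0.0405] [ 0.    -0.007 -0.002] dist mm 324.0647939395449
```

```bash
python3 -m inch '[[0.0232,-0.09,0.0044,0,-0.059,0],[0.0232,-0.09,0.0044,0,0,0],[0.0232,-0.09,0.0044,0,0,0],[0.0232,-0.09,0.0044,0,0,0],[0.0232,-0.09,0.0044,0,0,0],[0.0232,-0.09,0.0044,0,0,0],[0.0232,-0.09,0.0044,0,0,0],[0.0232,-0.09,0.0044,0,0,0]]'
python3 -m inch '[[0,0,0.03,0,0,0],[0,0,0.03,0,0,0],[0,0,0.03,0,0,0],[0,0,0.03,0,0,0],[0,0,0.03,0,0,0],[0,0,0.03,0,0,0],[0,0,0.03,0,0,0],[0,0,0.02,0,0,0]]'
python3 go.py .582 .2685 .013 .6
```

```text
clock: 15.53
position: [0.5801, 0.2709, 0.1262]
ee_rot: [-180.0, 0.3, 0.6]
ft_force: [0.9, -0.1, -0.9]
finger_gap: 0.554
finger_force: 42.1
clock: 16.2
position: [0.5787, 0.2679, 0.0331]
ee_rot: [180.0, 0.5, 0.5]
ft_force: [-0.1, 0.2, -1.4]
finger_gap: 0.553
finger_force: 42.2
shift [ 0.0087 -0.0014  0.0503] turn [ 0.006  0.079 -0.021] | per row [ 0.0011 -0.0002  0.0063] [ 0.001  0.01  -0.003] dist mm 20.413089641947103
```

```bash
python3 -m inch '[[0.0045,0,0.007,0,0.08,0],[0.0045,0,0.007,0,0,0],[0,0,0.007,0,0,0],[0,0,0.007,0,0,0],[0,0,0.007,0,0,0],[0,0,0.006,0,0,0],[0,0,0.0055,0,0,0],[0,0,0.003,0,0,0]]'
python3 go.py .582 .2685 .013 .6
```

```text
clock: 16.87
position: [0.5829, 0.2689, 0.0151]
ee_rot: [180.0, -0.1, 0.5]
ft_force: [-1.1, 0.0, -1.2]
finger_gap: 0.553
finger_force: 42.2
shift [-0.0023  0.0009  0.0054] turn [ 0.    -0.02  -0.011] | per row [-0.0003  0.0001  0.0007] [ 0.    -0.002 -0.001] dist mm 2.3595087510280046
```

```bash
python3 -m inch '[[0,0,0.003,0,0,0],[0,0,0.002,0,0,0],[0,0,0.0015,0,0,0],[0,0,0,0,0,0],[0,0,0,0,0,0],[0,0,0,0,0,0],[0,0,0,0,0,0],[0,0,0,0,0,0]]'
python3 -m inch '[[0,0,0,0,0,0],[0,0,0,0,0,0],[0,0,0,0,0,0],[0,0,0,0,0,0],[0,0,0,0,0,0],[0,0,0,0,0,0],[0,0,0,0,0,0],[0,0,0,0,0,0]]' 0.8
python3 -m inch '[[0,0,-0.01,0,0,0],[0,0,-0.02,0,0,0],[0,0,-0.05,0,0,0],[0,0,-0.05,0,0,0],[0,0,-0.06,0,0,0],[0,0,-0.06,0,0,0],[0,0,-0.06,0,0,0],[0,0,-0.06,0,0,0]]'
python3 go.py .45 0 .2 .6;python3 go.py .592 -.3675 .29 -9
```

```text
clock: 17.53
position: [0.5831, 0.2689, 0.0129]
ee_rot: [-180.0, -0.1, 0.5]
ft_force: [-0.5, 0.5, -0.9]
finger_gap: 0.559
finger_force: 42.2
clock: 18.2
position: [0.583, 0.2689, 0.0128]
ee_rot: [-180.0, -0.1, 0.5]
ft_force: [0.0, 1.0, -0.2]
finger_gap: 0.8
finger_force: 0.0
clock: 18.87
position: [0.5827, 0.2689, 0.1631]
ee_rot: [-180.0, -0.2, 0.5]
ft_force: [0.0, 0.4, 0.3]
finger_gap: 0.798
finger_force: 0.0
shift [-0.3377  0.6691 -0.0937] turn [-0.005 -0.034 -0.011] | per row [-0.0422  0.0836 -0.0117] [-0.001 -0.004 -0.001] dist mm 302.128153826628
shift [ 0.0094  1.591  -0.318 ] turn [-0.008 -0.033  1.664] | per row [ 0.0012  0.1989 -0.0398] [-0.001 -0.004  0.208] dist mm 648.9946784272894
```

```bash
python3 - <<'E'
from h import *
P=cloud("top",np.load("top1.npz")["d"])
for v,u in((155,210),(155,235),(170,225),(190,203),(210,198),(215,245),(230,195),(230,240)): print(u,v,P[v,u].round(3))
E
python3 -m inch '[[-0.044,0.09,-0.011,0,0,0],[-0.044,0.09,-0.011,0,0,0],[-0.044,0.09,-0.011,0,0,0],[-0.044,0.09,-0.011,0,0,0],[-0.044,0.09,-0.011,0,0,0],[-0.044,0.09,-0.011,0,0,0],[-0.044,0.09,-0.011,0,0,0],[-0.044,0.09,-0.011,0,0,0]]'
python3 go.py .44 -.36 .2 -9
```

```text
210 155 [0.574 0.022 0.396]
235 155 [ 0.667 -0.015  0.006]
225 170 [ 0.532 -0.015  0.429]
203 190 [0.489 0.033 0.424]
198 210 [0.443 0.039 0.453]
245 215 [ 0.436 -0.057  0.391]
195 230 [0.401 0.045 0.454]
240 230 [ 0.4   -0.049  0.459]
clock: 19.53
position: [0.4434, -0.0218, 0.197]
ee_rot: [180.0, -0.2, 0.6]
ft_force: [1.0, -0.7, 0.2]
finger_gap: 0.8
finger_force: 0.0
shift [-0.017   0.8454 -0.0072] turn [ 0.002 -0.042  1.67 ] | per row [-0.0021  0.1057 -0.0009] [ 0.    -0.005  0.209] dist mm 338.2349087268016
```

```bash
python3 -m inch '[[-0.003,0.1,0,0,0,0],[-0.003,0.1,0,0,0,0],[-0.003,0.1,0,0,0,0],[-0.003,0.1,0,0,0,0],[-0.003,0.1,0,0,0,0],[-0.003,0.1,0,0,0,0],[-0.003,0.1,0,0,0,0],[-0.003,0.1,0,0,0,0]]' 0.75
python3 -m inch '[[0,0.04,0,0,0,0.24],[0,0,0,0,0,0.24],[0,0,0,0,0,0.24],[0,0,0,0,0,0.24],[0,0,0,0,0,0.24],[0,0,0,0,0,0.24],[0,0,0,0,0,0.24],[0,0,0,0,0,0]]'
python3 go.py .592 -.3675 .08 -9
python3 - <<'E'
from h import *
p,d=ctrl.get_image("top"); np.savez("top2.npz",p=p,d=d)
cv2.imwrite("pics/top2.png",cv2.resize(p[130:290,90:410,::-1],(800,400),interpolation=cv2.INTER_CUBIC))
E
```

```text
clock: 20.2
position: [0.4375, -0.3426, 0.1969]
ee_rot: [179.9, -0.2, 0.5]
ft_force: [1.1, 0.0, 1.1]
finger_gap: 0.752
finger_force: 0.0
clock: 20.87
position: [0.4383, -0.3556, 0.196]
ee_rot: [-180.0, -0.1, -9.1]
ft_force: [-0.3, 0.5, -0.2]
finger_gap: 0.749
finger_force: 0.0
shift [ 0.3833 -0.0314  0.2909] turn [-0.002 -0.025 -0.016] | per row [ 0.0479 -0.0039  0.0364] [-0.    -0.003 -0.002] dist mm 192.8853297550085
```

View pics/top2.png

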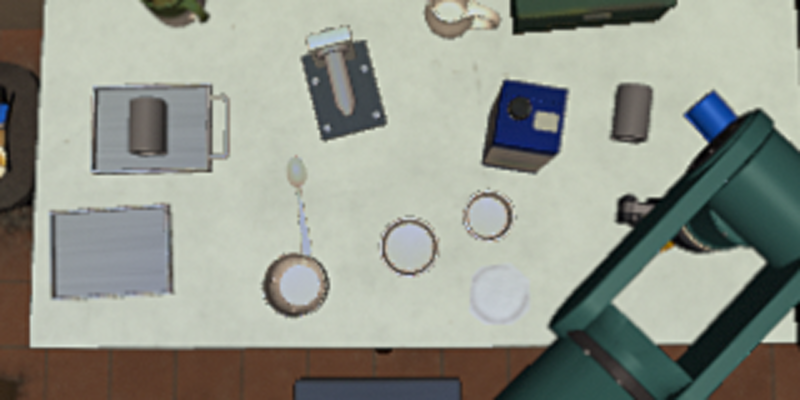

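The first sleeve lies centred in the loop tray at (148,125), and the far sleeve at (632,112) and the bystanders have not moved. Fetching the second sleeve.

```bash
python3 -m inch '[[0.048,-0.004,0.036,0,0,0],[0.048,-0.004,0.036,0,0,0],[0.048,-0.004,0.036,0,0,0],[0.048,-0.004,0.036,0,0,0],[0.048,-0.004,0.036,0,0,0],[0.048,-0.004,0.036,0,0,0],[0.048,-0.004,0.036,0,0,0],[0.048,-0.004,0.036,0,0,0]]'
python3 go.py .592 -.3675 .0085 -9
```

```text
clock: 21.58
position: [0.5929, -0.3678, 0.0799]
ee_rot: [-180.0, -0.1, -9.1]
ft_force: [-0.0, -0.4, 0.1]
finger_gap: 0.745
finger_force: 0.0
shift [-0.0028 -0.0004  0.1786] turn [-0.005 -0.019 -0.012] | per row [-0.0004 -0.      0.0223] [-0.001 -0.002 -0.002] dist mm 71.43633236402042
```

```bash
python3 -m inch '[[0,0,0.0223,0,-0.02,0],[0,0,0.0223,0,0,0],[0,0,0.0223,0,0,0],[0,0,0.0223,0,0,0],[0,0,0.0223,0,0,0],[0,0,0.0223,0,0,0],[0,0,0.0223,0,0,0],[0,0,0.0223,0,0,0]]'
python3 -m inch '[[0,0,0,0,0,0],[0,0,0,0,0,0],[0,0,0,0,0,0],[0,0,0,0,0,0],[0,0,0,0,0,0],[0,0,0,0,0,0],[0,0,0,0,0,0],[0,0,0,0,0,0]]' 0 40
python3 -m inch '[[0,0,-0.02,0,0,0],[0,0,-0.04,0,0,0],[0,0,-0.05,0,0,0],[0,0,-0.05,0,0,0],[0,0,-0.05,0,0,0],[0,0,-0.05,0,0,0],[0,0,-0.05,0,0,0],[0,0,-0.05,0,0,0]]'
python3 go.py .43 -.36 .15 14.2;python3 go.py .40 -.10 .15 14.2
```

```text
clock: 22.25
position: [0.5918, -0.3683, 0.0089]
ee_rot: [-180.0, -0.0, -9.1]
ft_force: [-0.2, 0.7, -0.1]
finger_gap: 0.748
finger_force: 0.0
clock: 22.92
position: [0.5921, -0.3681, 0.0095]
ee_rot: [-180.0, -0.0, -9.1]
ft_force: [-1.5, 0.8, -0.9]
finger_gap: 0.56
finger_force: 42.8
clock: 23.58
position: [0.592, -0.3681, 0.1552]
ee_rot: [-180.0, -0.0, -9.1]
ft_force: [-0.2, 0.5, -0.6]
finger_gap: 0.557
finger_force: 42.8
shift [-0.403   0.044   0.0128] turn [ 1.000e-03 -8.000e-03 -4.065e+00] | per row [-0.0504  0.0055  0.0016] [ 0.    -0.001 -0.508] dist mm 162.24198611234047
shift [-0.5798 -0.586   0.0127] turn [ 1.000e-03 -8.000e-03 -4.065e+00] | per row [-0.0725 -0.0733  0.0016] [ 0.    -0.001 -0.508] dist mm 329.78049759427176
```

```bash
python3 -m inch '[[-0.05,0.0055,0,0,0,0],[-0.05,0.0055,0,0,0,0],[-0.05,0.0055,0,0,0,0],[-0.05,0.0055,0,0,0,0],[-0.05,0.0055,0,0,0,0],[-0.05,0.0055,0,0,0,0],[-0.05,0.0055,0,0,0,0],[-0.05,0.0055,0,0,0,0]]'
python3 -m inch '[[0,0,0,0,0,-0.8],[0,0,0,0,0,-0.8],[0,0,0,0,0,-0.8],[0,0,0,0,0,-0.8],[0,0,0,0,0,-0.8],[0.011,-0.08,0,0,0,-0.07],[0.011,-0.08,0,0,0,0],[0.011,-0.08,0,0,0,0]]'
python3 -m inch '[[0.011,-0.08,0,0,0,0],[0.011,-0.08,0,0,0,0],[0.011,-0.08,0,0,0,0],[0.011,-0.08,0,0,0,0],[0.011,-0.08,0,0,0,0],[0,0,0,0,0,0],[0,0,0,0,0,0],[0,0,0,0,0,0]]'
python3 go.py .5335 -.0135 .0662 14.2
```

```text
clock: 24.25
position: [0.4303, -0.3601, 0.1543]
ee_rot: [180.0, -0.1, -9.1]
ft_force: [-0.6, 0.5, -1.8]
finger_gap: 0.554
finger_force: 43.0
clock: 24.92
position: [0.4203, -0.2632, 0.154]
ee_rot: [-180.0, -0.0, 14.1]
ft_force: [0.1, 1.0, -1.4]
finger_gap: 0.555
finger_force: 42.9
clock: 25.58
position: [0.4029, -0.1038, 0.1543]
ee_rot: [179.9, -0.1, 14.3]
ft_force: [-0.2, 0.4, -0.8]
finger_gap: 0.553
finger_force: 42.9
shift [ 0.3717 -0.1387  0.2205] turn [ 0.013 -0.014  0.01 ] | per row [ 0.0465 -0.0173  0.0276] [ 0.002 -0.002  0.001] dist mm 181.54854452967248
```

```bash
python3 -m inch '[[0.0465,-0.0173,0.0275,0,0,0],[0.0465,-0.0173,0.0275,0,0,0],[0.0465,-0.0173,0.0275,0,0,0],[0.0465,-0.0173,0.0275,0,0,0],[0.0465,-0.0173,0.0275,0,0,0],[0.0465,-0.0173,0.0275,0,0,0],[0.0465,-0.0173,0.0275,0,0,0],[0.0465,-0.0173,0.0275,0,0,0]]'
python3 go.py .548 -.0098 .0662 14.2
```

```text
clock: 26.25
position: [0.5346, -0.0144, 0.0648]
ee_rot: [180.0, -0.0, 14.1]
ft_force: [0.2, -0.6, -0.8]
finger_gap: 0.557
finger_force: 43.0
shift [ 0.0352 -0.003  -0.0035] turn [ 0.002 -0.001 -0.019] | per row [ 0.0044 -0.0004 -0.0004] [ 0.    -0.    -0.002] dist mm 14.195914848824891
```

```bash
python3 -m inch '[[0,-0.003,-0.0033,0,0,-0.02],[0.005,0,0,0,0,0],[0.005,0,0,0,0,0],[0.005,0,0,0,0,0],[0.005,0,0,0,0,0],[0.005,0,0,0,0,0],[0.005,0,0,0,0,0],[0.005,0,0,0,0,0]]'
python3 -m inch '[[0.0025,0,0,0,0,0],[0.0025,0,0,0,0,0],[0.0025,0,0,0,0,0],[0.0025,0,0,0,0,0],[0.0025,0,0,0,0,0],[0.0025,0,0,0,0,0],[0.0025,0,0,0,0,0],[0.0025,0,0,0,0,0]]'
python3 go.py .6305 .011 .0662 14.2
```

```text
clock: 26.92
position: [0.5467, -0.0087, 0.0673]
ee_rot: [-180.0, -0.1, 14.3]
ft_force: [-0.0, 0.9, -1.5]
finger_gap: 0.556
finger_force: 42.9
clock: 27.58
position: [0.5539, -0.0067, 0.0666]
ee_rot: [-180.0, 0.1, 14.3]
ft_force: [-1.2, -0.3, -1.0]
finger_gap: 0.555
finger_force: 42.8
shift [0.1964 0.0046 0.0008] turn [-0.004  0.01   0.025] | per row [0.0246 0.0006 0.0001] [-0.     0.001  0.003] dist mm 78.58856661550546
```

```bash
python3 -m inch '[[0,0.0045,0.0008,0,0,0.02],[0.0025,0,0,0,0,0],[0.0025,0,0,0,0,0],[0.0025,0,0,0,0,0],[0.0025,0,0,0,0,0],[0.0025,0,0,0,0,0],[0.0025,0,0,0,0,0],[0.0025,0,0,0,0,0]]'
python3 go.py .6305 .011 .0662 14.2
```

```text
clock: 28.25
position: [0.558, -0.0067, 0.0648]
ee_rot: [-179.9, 0.5, 14.2]
ft_force: [-11.2, -1.5, -0.5]
finger_gap: 0.559
finger_force: 42.9
shift [ 0.1865  0.0017 -0.0051] turn [-0.023  0.089  0.008] | per row [ 0.0233  0.0002 -0.0006] [-0.003  0.011  0.001] dist mm 74.62311563030201
```

```bash
python3 -m inch '[[0.002,0,0,0,0,0],[0.002,0,0,0,0,0],[0.001,0,0,0,0,0],[0,0,0,0,0,0],[0,0,0,0,0,0],[0,0,0,0,0,0],[0,0,0,0,0,0],[0,0,0,0,0,0]]'
python3 - <<'E'
from h import *
print(ctrl.read_state()["position"],ctrl.read_state()["ft_force"])
p,d=ctrl.get_image("scene"); cv2.imwrite("pics/stop.png",cv2.resize(p[140:220,205:285,::-1],(500,500),interpolation=cv2.INTER_CUBIC))
E
```

```text
clock: 28.92
position: [0.5581, -0.0066, 0.0648]
ee_rot: [-179.8, 0.7, 14.2]
ft_force: [-14.4, -2.7, 1.9]
finger_gap: 0.558
finger_force: 43.2
[ 0.5581269  -0.00662344  0.06478259] [-14.3867475   -2.66382695   1.90118763]
```

View pics/stop.png

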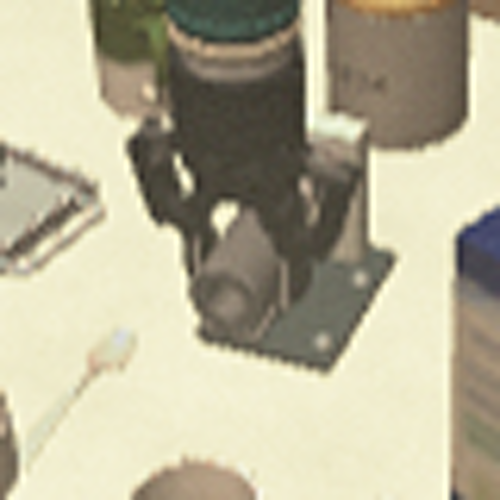

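The sleeve has stopped on the nose at about (225,290): it is about 10 mm in, 14 N of push gave no advance, and it is about 70 mm short of home. It goes in the plain tray.

```bash
python3 -m inch '[[-0.01,0,0,0,0,0],[-0.015,0,0,0,0,0],[-0.02,0,0,0,0,0],[-0.03,0,0,0,0,0],[-0.03,0,0,0,0,0],[-0.03,0,0,0,0,0],[-0.03,0,0,0,0,0],[-0.03,0,0,0,0,0]]'
python3 -m inch '[[0,0,-0.025,0,0,0.3],[0,0,-0.025,0,0,0.3],[0,0,-0.025,0,0,0.3],[0,0,-0.025,0,0,0.3],[0,0,-0.025,0,0,0.3],[0,0,-0.025,0,0,0.3],[0,0,-0.025,0,0,0.3],[0,0,0,0,0,0.03]]'
python3 go.py .4155 .3185 .11 2
```

```text
clock: 29.63
position: [0.4885, -0.0257, 0.0679]
ee_rot: [179.9, -0.2, 14.2]
ft_force: [-0.9, 0.4, -1.8]
finger_gap: 0.555
finger_force: 42.9
clock: 30.3
position: [0.4902, -0.0258, 0.1403]
ee_rot: [179.9, -0.5, 2.0]
ft_force: [0.6, 0.0, -0.6]
finger_gap: 0.555
finger_force: 43.0
shift [-0.1575 -0.8668  0.0732] turn [ 0.014 -0.087 -0.004] | per row [-0.0197 -0.1084  0.0091] [ 0.002 -0.011 -0.   ] dist mm 353.6252184334183
```

```bash
python3 -m inch '[[-0.0185,-0.1,0.004,0.014,-0.04,0],[-0.0185,-0.1,0.004,0,0,0],[-0.0185,-0.1,0.004,0,0,0],[-0.0185,-0.1,0.004,0,0,0],[-0.0185,-0.1,0.004,0,0,0],[-0.0185,-0.1,0.004,0,0,0],[-0.0185,-0.1,0.004,0,0,0],[-0.0185,-0.1,0.004,0,0,0]]'
python3 -m inch '[[-0.005,-0.03,0.01,0,0,0],[-0.005,-0.03,0.015,0,0,0],[0,-0.007,0.02,0,0,0],[0,0,0.03,0,0,0],[0,0,0.03,0,0,0],[0,0,0.03,0,0,0],[0,0,0.03,0,0,0],[0,0,0.03,0,0,0]]'
python3 go.py .4155 .3185 .0132 2
```

```text
clock: 30.97
position: [0.417, 0.2944, 0.1247]
ee_rot: [-179.8, 0.1, 2.1]
ft_force: [0.6, 0.1, -0.1]
finger_gap: 0.554
finger_force: 42.9
clock: 31.63
position: [0.4122, 0.318, 0.0448]
ee_rot: [-179.9, 0.3, 1.9]
ft_force: [0.7, -0.1, -1.6]
finger_gap: 0.553
finger_force: 43.0
shift [ 0.0088 -0.0009  0.0789] turn [-0.011  0.047 -0.013] | per row [ 0.0011 -0.0001  0.0099] [-0.001  0.006 -0.002] dist mm 31.76018106909575
```

```bash
python3 -m inch '[[0.004,0,0.012,-0.01,0.045,0],[0.004,0,0.012,0,0,0],[0,0,0.012,0,0,0],[0,0,0.012,0,0,0],[0,0,0.01,0,0,0],[0,0,0.008,0,0,0],[0,0,0.005,0,0,0],[0,0,0.003,0,0,0]]'
python3 go.py .4155 .3185 .0132 2
```

```text
clock: 32.3
position: [0.4153, 0.3194, 0.0167]
ee_rot: [-180.0, -0.0, 2.0]
ft_force: [0.0, 0.2, -1.4]
finger_gap: 0.554
finger_force: 42.9
shift [0.0005 0.0023 0.0088] turn [-0.008 -0.007  0.005] | per row [0.0001 0.0003 0.0011] [-0.001 -0.001  0.001] dist mm 3.65930743258088
```

```bash
python3 -m inch '[[0,0,0.003,0,0,0],[0,0,0.003,0,0,0],[0,0,0.002,0,0,0],[0,0,0.001,0,0,0],[0,0,0,0,0,0],[0,0,0,0,0,0],[0,0,0,0,0,0],[0,0,0,0,0,0]]'
python3 -m inch '[[0,0,0,0,0,0],[0,0,0,0,0,0],[0,0,0,0,0,0],[0,0,0,0,0,0],[0,0,0,0,0,0],[0,0,0,0,0,0],[0,0,0,0,0,0],[0,0,0,0,0,0]]' 0.8
python3 -m inch '[[0,0,-0.01,0,0,0],[0,0,-0.02,0,0,0],[0,0,-0.05,0,0,0],[0,0,-0.05,0,0,0],[0,0,-0.06,0,0,0],[0,0,-0.06,0,0,0],[0,0,-0.06,0,0,0],[0,0,-0.06,0,0,0]]'
python3 -m inch '[[-0.03,-0.08,0,0,0,0],[-0.04,-0.09,0,0,0,0],[-0.04,-0.09,0,0,0,0],[-0.04,-0.09,0,0,0,0],[-0.02,-0.05,0,0,0,0],[0,0,0,0,0,0],[0,0,0,0,0,0],[0,0,0,0,0,0]]'
python3 - <<'E'
from h import *
a=[]
for n in("top","scene"):
    p,d=ctrl.get_image(n); P=cloud(n,d)
    a.append(cv2.resize(p[110:290,80:320,::-1] if n=="top" else p[110:290,110:350,::-1],(400,300),interpolation=cv2.INTER_CUBIC))
    if n=="top":
        for b in((.53,.63,.2,.34),(.366,.465,.25,.385)):
            Q=P[(P[...,0]>b[0])&(P[...,0]<b[1])&(P[...,1]>b[2])&(P[...,1]<b[3])&(P[...,2]>.03)&(P[...,2]<.08)]
            print(cv2.minAreaRect((Q[:,:2]*1000).astype(np.float32)),np.percentile(Q[:,2],98))
cv2.imwrite("pics/end.png",np.hstack(a))
E
```

```text
clock: 32.97
position: [0.4154, 0.3194, 0.0134]
ee_rot: [-179.9, -0.1, 2.0]
ft_force: [-0.6, 0.7, -1.6]
finger_gap: 0.556
finger_force: 42.9
clock: 33.63
position: [0.4153, 0.3194, 0.0133]
ee_rot: [-180.0, -0.0, 2.0]
ft_force: [0.2, 0.7, -0.2]
finger_gap: 0.798
finger_force: 0.0
clock: 34.3
position: [0.4152, 0.3192, 0.1635]
ee_rot: [-179.9, -0.1, 2.0]
ft_force: [-0.8, -0.8, 0.2]
finger_gap: 0.8
finger_force: 0.0
clock: 34.97
position: [0.3418, 0.4763, 0.1618]
ee_rot: [-180.0, -0.1, 2.0]
ft_force: [0.3, -0.6, 0.2]
finger_gap: 0.799
finger_force: 0.0
((578.9937133789062, 265.9156799316406), (70.00467681884766, 42.202518463134766), 1.9002530574798584) 0.058357734434118146
((416.18817138671875, 317.3575439453125), (70.45279693603516, 49.018638610839844), 1.9469670057296753) 0.05866538785228619
```

View pics/end.png

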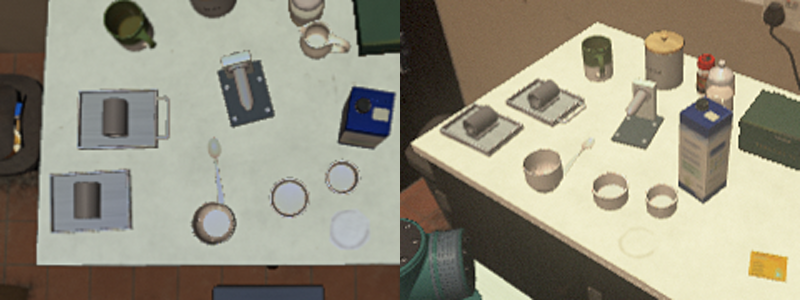

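Both sleeves lie flat and centred, at (115,117) in the loop tray and (87,200) in the plain tray. Their tops measure about 58 mm (56 expected), and the bystanders in view have not moved.

```bash
python3 -c "
from station import ctrl;print(ctrl.job_done())"
```

```text
the job is handed in; nothing more can be done
None
```

The job is handed in at about 35 s: the near sleeve slid home to the shoulder and lies flat in the loop tray, and the far sleeve stopped on the pin's nose and lies flat in the plain tray.

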